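# Shut the kit drawer and hold up the bottle carrier

## Robot

A 6-joint arm with a two-finger parallel gripper is mounted at the origin on the work surface. World frame = base frame: x ahead of the robot, y to its left, z up, the work surface at z = 0. Lengths are in mm, angles in rad, forces in N, time in s.
With the tool pointing down it reaches from about 350 to 775 mm from the base axis. Payload 7.3 kg.
Tool frame: the origin (TCP) lies at the very end of the fingers, on their centre line; the grasp point (between the pads) lies 19 mm behind it (bot.grip_point_offset is the distance from the TCP to the grasp point, in mm); z points along the fingers, y is the line along which they close (so a half turn about z gives the same grasp; the last joint's range is limited). The gripper opens to 92 mm and grips with 3 to 60 N. Pads are 19 mm wide; open, the fingers measure 130 mm over their backs; the gripper's body (75 mm by 190 mm) begins 47 mm behind the grasp point.
Start: joints at [1.164, 0.342, 1.524, -0, 1.275, -0.146], TCP at [135.357, 507.27, 226.741] pointing down, gripper open.
Joint ranges: [-2.53, 2.53], [-0.77, 2.02], [0.04, 2.7], [-1, 4.14], [0.28, 2.66], [-3.11, 3.11]. Speed limits (rad/s): [2.57, 2.57, 3.14, 3.14, 3.14, 3.14].

## Interface

Orientations are given as [roll, pitch, yaw] about the fixed x, y, z axes, in that order (R = Rz(yaw) Ry(pitch) Rx(roll)).
In Python, from plant import bot gives the robot as it stands. The module is installed in compiled form; this text tells all that it offers.
- The arm moves only by the shell command python3 -m jog 'ROWS' [OPENING]. ROWS is JSON, a list of rows, each a list of 6 numbers: the shift along the tool's x, y, z in mm, then the turn, a rotation vector about the tool's x, y, z in rad. In form: [[dx, dy, dz, rx, ry, rz], ...]. A call has 1 to 12 rows; each row shifts and turns the commanded pose from where the row before left it, along the tool's axes as they then stand; what a row does not reach is not made up. A row lasts 1/10 s, in which the tool goes at most 50 mm and 8.59 degrees, less where a joint would pass 70% of its speed; a pose out of reach is approached as far as the arm can. A call with a gripper value outside its range is refused whole. OPENING is the opening in per cent of the stroke, from 0 (shut) to 100 (fully open), set as the call begins (- or left out, the last holds). The fingers move at their own pace and stop on an object; the grip force is fixed at half the most. Time passes only in rows, so rows that do not move let the fingers close. It gives the time, the measured TCP pose, the force, the opening and the grip force at its end, in the units of the state.
- bot.get_obs(): the state, without advancing time (a new reading comes with each control period).
- bot.capture(name): name is "scene" or "top" or "wrist"; returns the picture (480x640x3 uint8, red, green, blue); there is no depth.
- bot.camera_model(name): a dict with "fx", "fy", "cx", "cy" (pixels), "dist_coeffs" ([k1, k2, p1, p2, k3] as OpenCV has them; the pictures are not rectified), "position" and "orientation" of the camera in the world; the wrist camera has in their place "T_tool_cam" (4x4, takes a point from camera to tool coordinates, whose origin is the TCP and whose axes are the flange's). Camera axes: x right, y down, z forward; pixel columns grow to the right and rows downward; lengths in mm; the calibration is good to about 2 mm. A picture is of the moment at which its call begins: read the wrist's pose just before it. camera_model takes no time and is no camera call.
- bot.close_job(): hands the job in; it is judged then, once.
Trained networks look in the newest picture that a camera, given by its name, has taken for a name from the list of things; names that differ only in an ending like _2 or _b are one class to them, and where a whole thing is asked for, a point or a joint stands for the part that bears it (a point fixed in the world has none). Each returns a list of dicts, best first, with "p" (0 to 1); they miss things now and then, are a little off and sometimes report something else, mostly with a low value. They report only what shows in the picture. A call takes as long as a camera call.
- bot.outline_of(target, camera): "mask" (480x640 bool, what is visible of it) and "pixel" ([column, row] in pixels, amid what is visible of it).
The state is a dict: "time": time; "joint_positions": joint angles; "dq": joint speeds; "tau": joint torques, N m; "tool_pos": TCP position; "tcp_rot": TCP orientation; "contact_force": force on the tool from outside, world axes, zero at the start; "moment": the same for the moment, N m; "grip_width": finger opening in mm; "finger_force": force on a finger pad.
Only numpy, scipy, OpenCV 4.12 (cv2) and the standard library are available. Lean on these libraries where they do the work, as an engineer would, in place of code of your own. Each camera call takes 0.05 s, during which the arm holds its last target. There are 200 camera calls.

## Task

The fragrance class is over and the bottle carrier goes back to the store. First push the chest's open kit drawer fully home until its catch seats, then take the wooden carrier on top of the chest by its handle rail, lift it with all six bottles about ten centimetres clear of the chest, and finish while holding it there, still and level, for the assistant to take. Keep the carrier upright and the bottles in their pockets, and leave everything else on the table where it stands.

Things in the scene. Friction and masses are not known exactly. Their poses are not given: they have to be found in the camera images.
- chest: low wooden kit chest, fixed in place: 240 mm deep (x), 280 mm wide (y), its flat top 80 mm above the table, with a rail 16 mm high along the back edge of the top. Origin: centre of its underside on the table; its x axis points from the drawer front to the back, z up. It has one drawer, which opens towards its -x, to the robot's side.
- drawer (a joint): how far the chest's drawer is open, in m: 0 is fully home. It runs with about 1 N of friction; a sprung roller catch resists from about 14 mm to 6 mm open (about 6 N in all to push past), then pulls the drawer home over the last 3 mm and keeps it seated. A push of 10 to 15 N is right.
- drawer_front (a point): centre of the drawer's flat outer front face, 42 mm above the table; the point moves with the drawer, axes as the chest's. The front is 280 mm wide and spans 6 to 78 mm above the table; it has two brass knobs of 22 mm that stand out 21 mm, 85 mm to the left and right of the centre, 46 mm up; the middle is flat (a brass label frame) and free to push on.
- carrier_rail (a point): centre of the handle rail of the pale wooden bottle carrier that stands on the chest's top. The rail is a straight wooden bar along the carrier's y axis, 16 mm thick (x), 22 mm tall (z), 140 mm long, its centre 145 mm above the carrier's underside and 100 mm above the tray's rim; the bottle tops are 46 mm below the rail's underside. Axes as the carrier's.
- carrier: the carrier itself: a tray 96 mm (x) by 140 mm (y) and 45 mm high with 6 pockets (2 along x, 3 along y), and two end uprights (158 mm over the ends, 158 mm high) that carry the rail. Loose, 0.25 kg empty, 0.5 to 0.8 kg with its six bottles, which are not equally full, so that the balance point lies up to about 7 mm from the middle. Origin: centre of its underside, z up.
- bottle0: amber glass bottle, 33 mm across, 82 mm tall, stoppered with a 22 mm screw cap; 40 to 90 g. Stands loose in the carrier's near right pocket with about 3 mm of play. Origin: centre of its underside, z up.
- bottle1: amber glass bottle, 33 mm across, 82 mm tall, stoppered with a 22 mm screw cap; 40 to 90 g. Stands loose in the carrier's far right pocket with about 3 mm of play. Origin: centre of its underside, z up.
- bottle2: amber glass bottle, 33 mm across, 82 mm tall, stoppered with a 22 mm screw cap; 40 to 90 g. Stands loose in the carrier's near middle pocket with about 3 mm of play. Origin: centre of its underside, z up.
- bottle3: amber glass bottle, 33 mm across, 82 mm tall, stoppered with a 22 mm screw cap; 40 to 90 g. Stands loose in the carrier's far middle pocket with about 3 mm of play. Origin: centre of its underside, z up.
- bottle4: amber glass bottle, 33 mm across, 82 mm tall, stoppered with a 22 mm screw cap; 40 to 90 g. Stands loose in the carrier's near left pocket with about 3 mm of play. Origin: centre of its underside, z up.
- bottle5: amber glass bottle, 33 mm across, 82 mm tall, stoppered with a 22 mm screw cap; 40 to 90 g. Stands loose in the carrier's far left pocket with about 3 mm of play. Origin: centre of its underside, z up.
- open_bottle_a: bystander: amber bottle 46 mm across and 80 mm tall with a white-bulbed pipette standing in it (140 mm in all); stays where it is. Origin: centre of its underside, z up.
- open_bottle_b: bystander: amber bottle 46 mm across and 80 mm tall with a white-bulbed pipette standing in it (140 mm in all); stays where it is. Origin: centre of its underside, z up.
- open_bottle_c: bystander: amber bottle 46 mm across and 80 mm tall with a white-bulbed pipette standing in it (140 mm in all); stays where it is. Origin: centre of its underside, z up.
- bucket: bystander: galvanised metal bucket, 120 mm across the rim, 110 mm tall; stays where it is. Origin: centre of its underside, z up.
- beaker: bystander: small glass beaker, 52 mm across, 66 mm tall; stays where it is. Origin: centre of its underside, z up.

How it is judged:
By the outcome, as a careful person would: the job done as asked, in the order asked, and still so for the second after the job is handed in, while the arm keeps its last pose, push and grip.
It also fails if it takes over 48 s, if anything falls off the work surface, if the arm or the gripper's body presses on something with over 40 N, if the wrist force passes 120 N, or if a joint passes its speed limit or range.

## Working session

There is one attempt and no reset: what is moved stays moved. The work goes in short steps, Python scripts to look and compute and a shell command to move; the robot and the scene stay as the last step left them, time stands still between calls to the robot, and variables do not carry over. Pictures are saved under pics/ and viewed, at most 11 in all, crops included, and the job is handed in when it is done.

```bash
mkdir -p pics; python3 - <<'E'
from plant import bot
import cv2,numpy as np
o=bot.get_obs();print({k:np.round(v,3).tolist() for k,v in o.items()})
ims=[]
for c in("scene","top"):
    im=bot.capture(c);cv2.imwrite(f"pics/{c}0.png",im[:,:,::-1])
    m=bot.camera_model(c);print(c,m)
    for t in("chest","drawer_front","carrier_rail","carrier","open_bottle_a","bucket","beaker"):
        for r in bot.outline_of(t,c)[:4]:
            ys,xs=np.nonzero(r["mask"]);print(c,t,round(r["p"],2),np.round(r["pixel"]),xs.min(),xs.max(),ys.min(),ys.max())
E
```

```text
{'time': 0.0, 'joint_positions': [1.164, 0.343, 1.525, 0.0, 1.275, -0.146], 'dq': [0.0, -0.001, 0.002, -0.0, 0.001, 0.0], 'tau': [0.001, -43.125, -24.421, 0.072, 0.056, -0.0], 'tool_pos': [135.197, 506.888, 226.056], 'tcp_rot': [-3.14, -0.0, 2.881], 'contact_force': [-0.315, -0.833, -0.594], 'moment': [-0.025, -0.016, -0.016], 'finger_force': 0.0, 'grip_width': 91.551}
scene {'fx': 544.5624732704516, 'fy': 544.5624732704516, 'cx': 319.92347367325146, 'cy': 229.64006349606726, 'dist_coeffs': array([0.00250602, 0.        , 0.        , 0.        , 0.        ]), 'position': array([1429.9939953 ,  561.91874626,  955.28014281]), 'orientation': array([-2.23662403, -0.01358173,  2.13147381])}
scene chest 0.72 [301. 307.] 231 396 229 362
scene chest 0.25 [222. 172.] 217 233 146 187
scene drawer_front 0.97 [369. 265.] 302 396 229 290
scene drawer_front 0.35 [304. 308.] 231 397 228 363
scene carrier_rail 0.71 [315. 285.] 308 322 271 297
scene carrier_rail 0.56 [323. 284.] 283 359 226 323
scene carrier 0.67 [322. 283.] 283 359 226 323
scene carrier 0.4 [371. 264.] 301 397 228 290
scene carrier 0
[... 565 characters left out ...]
 16.26816833, 1461.21882296]), 'orientation': array([-3.04908599,  0.00365727, -1.56990726])}
top chest 0.7 [316. 208.] 254 356 146 258
top chest 0.35 [306. 186.] 298 311 180 194
top drawer_front 0.83 [304. 243.] 254 354 228 257
top drawer_front 0.2 [207. 279.] 198 217 270 286
top carrier_rail 0.8 [289. 173.] 254 318 159 200
top carrier 0.75 [283. 178.] 254 318 160 199
top open_bottle_a 0.72 [471. 209.] 460 480 199 216
top open_bottle_a 0.61 [211. 278.] 198 217 271 286
top open_bottle_a 0.56 [489. 300.] 477 499 290 308
top bucket 0.71 [172. 209.] 150 198 188 231
top bucket 0.44 [276. 184.] 265 278 179 192
top beaker 0.78 [463. 254.] 454 476 247 264
top beaker 0.36 [469. 208.] 460 480 199 216
```

```bash
python3 - <<'E'
import cv2
a=cv2.imread("pics/top0.png")[130:300,130:510];cv2.imwrite("pics/topc.png",cv2.resize(a,None,fx=2.1,fy=2.1,interpolation=cv2.INTER_CUBIC))
a=cv2.imread("pics/scene0.png")[130:390,140:520];cv2.imwrite("pics/scenec.png",cv2.resize(a,None,fx=2.1,fy=2.1,interpolation=cv2.INTER_CUBIC))
E
```

```text
(no output)
```

View pics/topc.png

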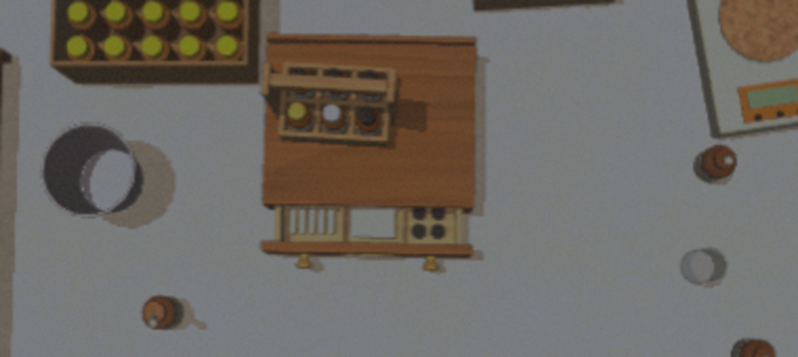

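View pics/scenec.png

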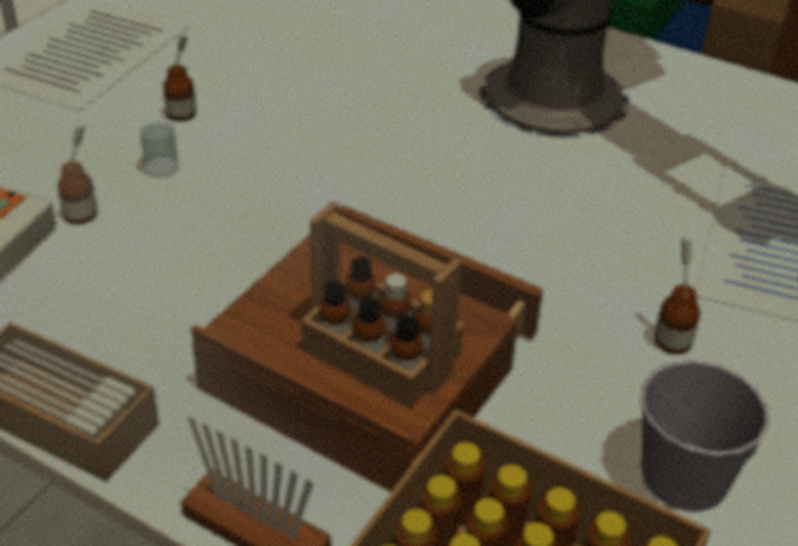

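The top view shows the chest, with the drawer front's upper edge at about crop (262,250)–(472,255), and the carrier at the left rear with its rail from about (268,84) to (394,88). Bystanders are well to the sides. Next I back-project these points.

```bash
cat >h.py <<'E'
import numpy as np,cv2
from scipy.spatial.transform import Rotation as R
from plant import bot
def cam(n,obs=None):
    m=bot.camera_model(n);K=np.array([[m["fx"],0,m["cx"]],[0,m["fy"],m["cy"]],[0,0,1]])
    if n=="wrist":
        T=np.eye(4);T[:3,:3]=R.from_euler("xyz",obs["tcp_rot"]).as_matrix();T[:3,3]=obs["tool_pos"];T=T@m["T_tool_cam"]
        return K,m["dist_coeffs"],T[:3,:3],T[:3,3]
    return K,m["dist_coeffs"],R.from_euler("xyz",m["orientation"]).as_matrix(),m["position"]
def back(c,px,z):
    K,d,r,p=c;u=cv2.undistortPoints(np.array(px,float).reshape(-1,1,2),K,d)[:,0]
    v=np.c_[u,np.ones(len(u))]@r.T
    return p+v*((z-p[2])/v[:,2])[:,None]
def proj(c,P):
    K,d,r,p=c;q=(np.atleast_2d(P)-p)@r
    return cv2.projectPoints(q,np.zeros(3),np.zeros(3),K,d)[0][:,0]
E
python3 - <<'E'
from h import *
np.set_printoptions(suppress=True,precision=1)
t=cam("top");f=lambda p:np.array(p)/2.1+130
print("drawer top edge",back(t,f([[262,250],[472,255]]),78))
print("chest front",back(t,f([[263,205],[474,207]]),80))
print("chest rail back",back(t,f([[268,34],[476,38]]),96))
print("rail centre ends",back(t,f([[268,80],[395,84]]),236))
print("tray near corners",back(t,f([[280,137],[388,143]]),125))
print("bottles abc/bucket",back(t,f([[160,313],[720,162],[755,350],[700,267]]),60), back(t,f([[92,170]]),110))
s=cam("scene");g=lambda p:np.array(p)/2.1+[140,130]
print("scene rail ends",back(s,g([[330,207],[458,264]]),238))
print("scene drawer far corners",back(s,g([[335,205],[541,290]]),78))
print("scene chest back top",back(s,g([[195,330],[410,440]]),96))
E
```

```text
drawer top edge [[500.  209.6  78. ]
 [493.6 -66.4  78. ]]
chest front [[559.3 208.8  80. ]
 [556.8 -69.2  80. ]]
chest rail back [[785.3 203.1  96. ]
 [779.7 -72.1  96. ]]
rail centre ends [[691.1 183.2 236. ]
 [686.2  33.  236. ]]
tray near corners [[642.2 181.9 125. ]
 [634.4  43.3 125. ]]
bottles abc/bucket [[ 417.3  346.6   60. ]
 [ 619.9 -401.2   60. ]
 [ 369.1 -441.1   60. ]
 [ 478.9 -370.7   60. ]] [[601.6 427.5 110. ]]
scene rail ends [[674.8  41.8 238. ]
 [681.4 194.1 238. ]]
scene drawer far corners [[499.6 -71.3  78. ]
 [502.3 213.7  78. ]]
scene chest back top [[781.  -62.6  96. ]
 [786.6 208.5  96. ]]
```

The front's centre is near (498, 71), chest yaw is about -0.02 rad, and the drawer is open about 45–50 mm. I'll turn so the fingers close along y, shut them, and go in front of the drawer.

```bash
python3 -m jog '[[0,0,0,0,0,-0.12],[0,0,0,0,0,-0.12],[-29,-43,0,0,0,0],[-29,-43,0,0,0,0],[-29,-43,0,0,0,0],[-29,-43,0,0,0,0],[-29,-43,0,0,0,0],[-29,-43,0,0,0,0],[-29,-43,0,0,0,0],[-29,-43,0,0,0,0],[-29,-43,0,0,0,0],[-29,-43,0,0,0,0]]' 0; python3 -m jog '[[0,0,0,0,0,0],[0,0,0,0,0,0]]'
```

```text
time: 2.0
tool_pos: [407.1, 85.0, 227.1]
tcp_rot: [3.141, 0.001, 3.12]
contact_force: [1.4, 1.1, 0.8]
grip_width: 1.7
finger_force: 0.0
time: 2.2
tool_pos: [406.4, 86.2, 226.5]
tcp_rot: [3.141, -0.001, 3.118]
contact_force: [-0.0, -0.1, 0.1]
grip_width: 0.3
finger_force: 0.0
```

```bash
python3 -m jog '[[-2,-5,38,0,0,0],[-2,-5,38,0,0,0],[-2,-5,38,0,0,0],[-2,0,38,0,0,0],[0,0,36,0,0,0],[-20,0,0,0,0,0],[-15,0,0,0,0,0],[-10,0,0,0,0,0],[-5,0,0,0,0,0],[0,0,0,0,0,0],[0,0,0,0,0,0]]'; python3 - <<'E'
from h import *
im=bot.capture("wrist");o=bot.get_obs();cv2.imwrite("pics/w1.png",im[:,:,::-1])
im=bot.capture("top");cv2.imwrite("pics/t1.png",cv2.resize(im[150:300,220:400,::-1],None,fx=3,fy=3,interpolation=cv2.INTER_CUBIC))
print(bot.camera_model("wrist")["T_tool_cam"])
E
```

```text
time: 3.3
tool_pos: [463.2, 71.2, 38.9]
tcp_rot: [3.141, -0.0, 3.121]
contact_force: [-0.0, -0.1, 0.6]
grip_width: 0.4
finger_force: 0.0
[[-2.65306701e-04 -9.69234686e-01 -2.46138279e-01  6.49689132e+01]
 [ 9.99999854e-01 -3.73065488e-04  3.91167721e-04 -3.58152716e-01]
 [-4.70959021e-04 -2.46138139e-01  9.69234644e-01 -1.59121821e+02]
 [ 0.00000000e+00  0.00000000e+00  0.00000000e+00  1.00000000e+00]]
```

View pics/w1.png

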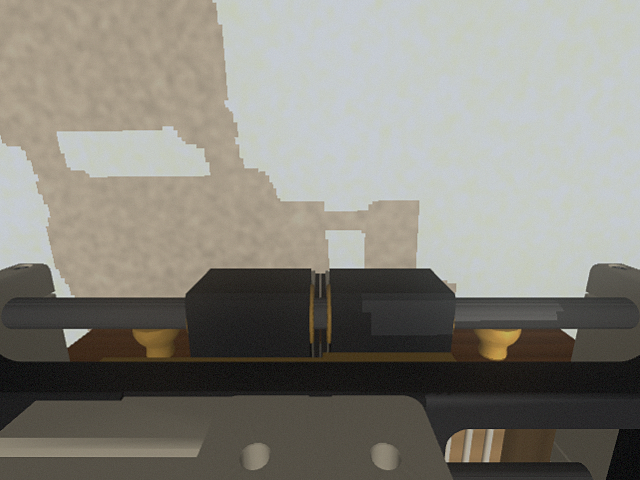

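The wrist view shows the fingers centred between the two knobs (columns 155 and 498, fingers 320). Pushing gently.

```bash
python3 -m jog '[[-8,0,0,0,0,0],[-8,0,0,0,0,0],[-6,0,0,0,0,0],[-6,0,0,0,0,0],[-6,0,0,0,0,0],[-6,0,0,0,0,0]]'; python3 -m jog '[[-5,0,0,0,0,0],[-5,0,0,0,0,0],[-5,0,0,0,0,0]]';  python3 -m jog '[[-3,0,0,0,0,0],[-3,0,0,0,0,0],[-3,0,0,0,0,0]]'
```

```text
time: 4.0
tool_pos: [504.3, 69.9, 38.6]
tcp_rot: [3.142, -0.0, 3.121]
contact_force: [-1.2, -0.2, 0.0]
grip_width: 0.3
finger_force: 0.5
time: 4.3
tool_pos: [519.2, 69.7, 38.6]
tcp_rot: [3.141, -0.0, 3.121]
contact_force: [-0.8, -0.7, -0.1]
grip_width: 0.4
finger_force: 0.5
time: 4.6
tool_pos: [528.0, 69.5, 38.6]
tcp_rot: [3.142, -0.0, 3.121]
contact_force: [-1.6, 1.0, -0.3]
grip_width: 0.5
finger_force: 0.4
```

```bash
for i in 1; do python3 -m jog '[[-2,0,0,0,0,0],[-2,0,0,0,0,0]]';  python3 -m jog '[[-2,0,0,0,0,0],[-2,0,0,0,0,0]]'; python3 -m jog '[[-2,0,0,0,0,0],[-2,0,0,0,0,0]]'; python3 -m jog '[[-2,0,0,0,0,0],[-2,0,0,0,0,0]]'; done | grep -E "pos|contact"
```

```text
tool_pos: [532.9, 69.4, 38.9]
contact_force: [0.5, -0.5, 0.1]
tool_pos: [532.7, 69.4, 38.4]
contact_force: [-16.6, -0.9, 11.2]
tool_pos: [532.5, 69.5, 38.0]
contact_force: [-29.4, -1.0, 21.4]
tool_pos: [532.2, 69.5, 37.7]
contact_force: [-44.7, -1.8, 32.4]
```

```bash
python3 -m jog '[[6,0,0,0,0,0],[0,0,0,0,0,0]]'; python3 - <<'E'
from h import *
np.set_printoptions(suppress=True,precision=2)
o=bot.get_obs();print(o["contact_force"],o["moment"],o["tool_pos"])
im=bot.capture("scene");cv2.imwrite("pics/s2.png",cv2.resize(im[180:380,220:420,::-1],None,fx=3,fy=3,interpolation=cv2.INTER_CUBIC))
im=bot.capture("top");cv2.imwrite("pics/t2.png",cv2.resize(im[140:280,230:380,::-1],None,fx=4,fy=4,interpolation=cv2.INTER_CUBIC))
E
```

```text
time: 5.6
tool_pos: [532.6, 69.5, 37.8]
tcp_rot: [-3.141, -0.011, 3.121]
contact_force: [-15.6, 0.1, 7.8]
grip_width: 0.7
finger_force: 8.1
[-15.59   0.09   7.76] [0.06 2.23 0.13] [532.58  69.52  37.83]
```

View pics/s2.png

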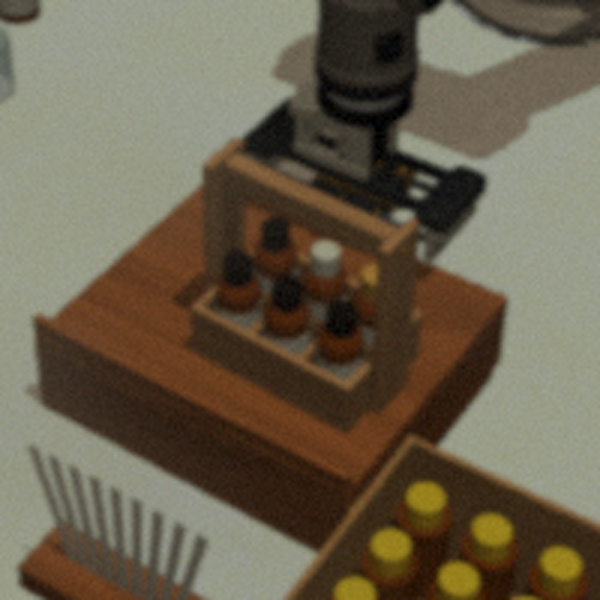

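View pics/t2.png

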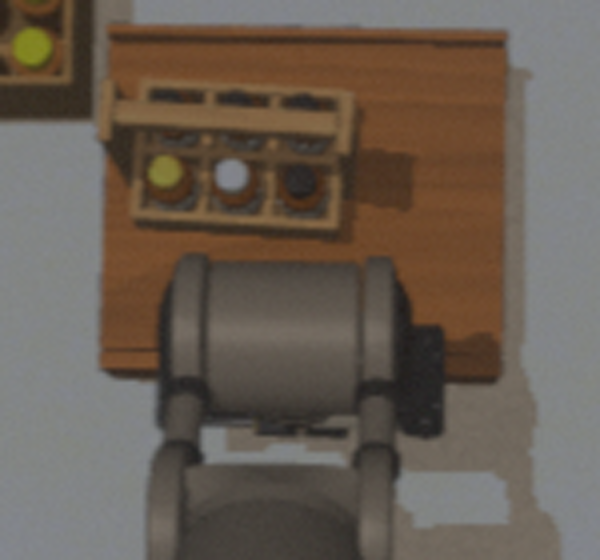

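Top view: the drawer front's seam is closed (row ~350), and the 45 N peak against a rigid stop with the finger face at x≈542 agrees with the drawer being home. I'll back off, go up and turn for the rail.

```bash
python3 -m jog '[[5,0,0,0,0,0],[15,0,0,0,0,0],[30,0,0,0,0,0],[40,0,0,0,0,0],[0,0,-45,0,0,0],[0,0,-45,0,0,0],[0,0,-45,0,0,0],[0,0,-45,0,0,0],[0,0,-45,0,0,0],[0,0,-45,0,0,0],[0,0,-40,0,0,0]]'|grep -E "pos|cont"; python3 - <<'E'
from h import *
im=bot.capture("top");cv2.imwrite("pics/t3.png",cv2.resize(im[140:280,230:380,::-1],None,fx=4,fy=4,interpolation=cv2.INTER_CUBIC))
E
python3 -m jog '[[-5,3,0,0,0,0.143],[0,0,0,0,0,0.143],[0,0,0,0,0,0.143],[0,0,0,0,0,0.143],[0,0,0,0,0,0.143],[0,0,0,0,0,0.143],[0,0,0,0,0,0.143],[0,0,0,0,0,0.143],[0,0,0,0,0,0.143],[0,0,0,0,0,0.143],[0,0,0,0,0,0.143]]' 75
python3 -m jog '[[0,35,0,0,0,0],[0,35,0,0,0,0],[0,35,0,0,0,0],[0,35,0,0,0,0],[0,0,0,0,0,0],[0,0,0,0,0,0]]'
```

```text
tool_pos: [448.2, 71.2, 351.6]
contact_force: [0.1, -0.8, 0.5]
time: 7.95
tool_pos: [453.4, 74.0, 348.7]
tcp_rot: [3.14, -0.0, 1.542]
contact_force: [1.2, 0.6, 0.3]
grip_width: 68.9
finger_force: 0.0
time: 8.55
tool_pos: [593.2, 70.7, 347.6]
tcp_rot: [-3.14, -0.0, 1.548]
contact_force: [-1.1, -0.6, -0.1]
grip_width: 69.1
finger_force: 0.0
```

View pics/t3.png

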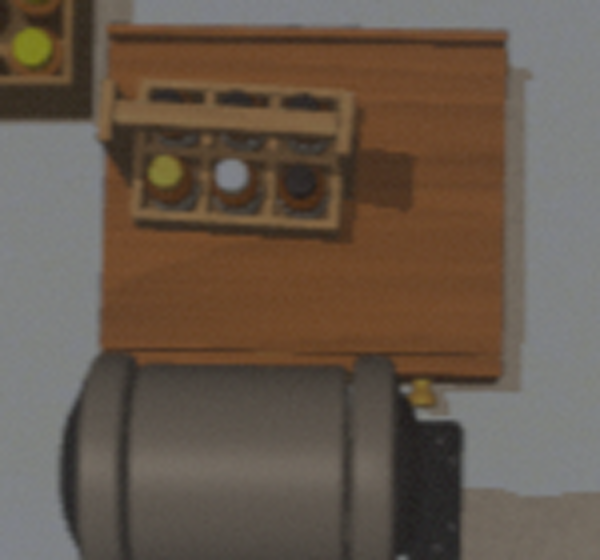

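The drawer stays shut after release: front edge at rows 350–375, unchanged. Now the wrist view of the rail.

```bash
python3 - <<'E'
from h import *
np.set_printoptions(suppress=True,precision=3)
o=bot.get_obs();im=bot.capture("wrist");cv2.imwrite("pics/w4.png",im[:,:,::-1]);c=cam("wrist",o);np.savez("pics/w4.npz",r=c[2],p=c[3])
t=cam("top");f=lambda p:np.array(p)/4+[230,140]
a=back(t,f([[115,112],[335,124],[103,110],[353,122]]),236);print(a)
print(proj(c,a))
for r in bot.outline_of("carrier_rail","wrist")[:3]:
    ys,xs=np.nonzero(r["mask"]);print(r["p"],r["pixel"],xs.min(),xs.max(),ys.min(),ys.max(),cv2.minAreaRect(np.c_[xs,ys].astype(np.float32)))
E
```

```text
[[691.29  180.383 236.   ]
 [683.644  43.746 236.   ]
 [692.562 187.864 236.   ]
 [684.905  32.589 236.   ]]
[[444.955  94.83 ]
 [425.047 266.389]
 [447.332  84.081]
 [425.799 278.582]]
0.87 [422.1, 168.2] 353 475 77 277 ((407.1683654785156, 172.08663940429688), (109.66883850097656, 202.4894561767578), 8.046091079711914)
```

View pics/w4.png

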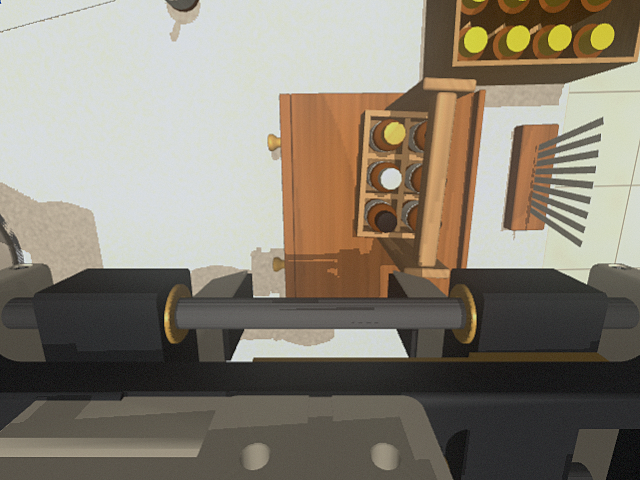

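Rail shows from about (447,92) to (429,264); the upright end caps are at rows ~85 and ~270. Zooming for its edges.

```bash
python3 - <<'E'
import cv2
a=cv2.imread("pics/w4.png")[72:282,345:485];cv2.imwrite("pics/w4c.png",cv2.resize(a,None,fx=2.8,fy=2.8,interpolation=cv2.INTER_CUBIC))
for r in (120,170,220,250): print(r,[(c,int(a[r-72,c-345].sum())) for c in range(412,470,2)])
E
```

```text
120 [(412, 193), (414, 193), (416, 191), (418, 190), (420, 199), (422, 194), (424, 281), (426, 244), (428, 200), (430, 209), (432, 218), (434, 316), (436, 435), (438, 504), (440, 499), (442, 483), (444, 481), (446, 459), (448, 445), (450, 466), (452, 423), (454, 357), (456, 350), (458, 354), (460, 359), (462, 376), (464, 366), (466, 369), (468, 353)]
170 [(412, 468), (414, 216), (416, 167), (418, 222), (420, 242), (422, 210), (424, 204), (426, 210), (428, 281), (430, 409), (432, 480), (434, 485), (436, 468), (438, 456), (440, 449), (442, 437), (444, 443), (446, 408), (448, 334), (450, 348), (452, 346), (454, 351), (456, 362), (458, 369), (460, 364), (462, 365), (464, 371), (466, 217), (468, 191)]
220 [(412, 205), (414, 236), (416, 203), (418, 200), (420, 187), (422, 253), (424, 405), (426, 457), (428, 456), (430, 438), (432, 449), (434, 473), (436, 472), (438, 473), (440, 389), (442, 367), (444, 351), (446, 341), (448, 331), (450, 381), (452, 362), (454, 366), (456, 371), (458, 354), (460, 303), (462, 192), (464, 197), (466, 288), (468, 369)]
250 [(412, 195), (414, 193), (416, 192), (418, 194), (420, 374), (422, 451), (424, 489), (426, 480), (428, 470), (430, 468), (432, 465), (434, 457), (436, 421), (438, 354), (440, 351), (442, 335), (444, 345), (446, 375), (448, 359), (450, 359), (452, 369), (454, 350), (456, 350), (458, 201), (460, 182), (462, 217), (464, 371), (466, 375), (468, 496)]
```

View pics/w4c.png

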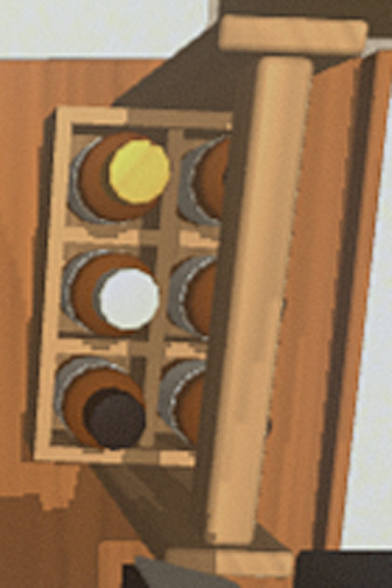

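```bash
python3 - <<'E'
from h import *
np.set_printoptions(suppress=True,precision=2)
z=np.load("pics/w4.npz");m=bot.camera_model("wrist");K=np.array([[m["fx"],0,m["cx"]],[0,m["fy"],m["cy"]],[0,0,1]])
c=(K,m["dist_coeffs"],z["r"],z["p"])
a=back(c,[[444.5,120],[438,170],[432,220],[428.5,250]],236);k=np.polyfit(a[:,1],a[:,0],1);print(a,k)
b=back(c,[[449,77.5],[425.5,277.5]],238);print("outer ends",b,np.linalg.norm(b[0]-b[1]),b.mean(0))
print(bot.get_obs()["tool_pos"],bot.get_obs()["tcp_rot"])
E
```

```text
[[692.18 162.34 236.  ]
 [689.58 124.66 236.  ]
 [687.2   84.14 236.  ]
 [685.77  58.33 236.  ]] [  0.06 682.09]
outer ends [[692.77 191.97 238.  ]
 [683.93  34.35 238.  ]] 157.8681149416212 [688.35 113.16 238.  ]
[592.28  70.92 349.09] [ 3.14 -0.    1.55]
```

```bash
python3 -m jog '[[15,32,0,0,0,0],[15,32,0,0,0,0],[14,31.5,0,0,0,0],[0,0,0,0,0,0.036],[0,0,30,0,0,0],[0,0,30,0,0,0],[0,0,20,0,0,0],[0,0,0,0,0,0],[0,0,0,0,0,0]]'; python3 - <<'E'
from h import *
np.set_printoptions(suppress=True,precision=3)
o=bot.get_obs();print(o["tool_pos"],o["tcp_rot"]);im=bot.capture("wrist");cv2.imwrite("pics/w5.png",im[:,:,::-1]);
E
```

```text
time: 9.55
tool_pos: [689.2, 112.7, 270.5]
tcp_rot: [3.14, -0.0, 1.512]
contact_force: [0.2, 0.2, 1.1]
grip_width: 69.0
finger_force: 0.0
[689.151 112.738 270.489] [ 3.14  -0.     1.512]
```

View pics/w5.png

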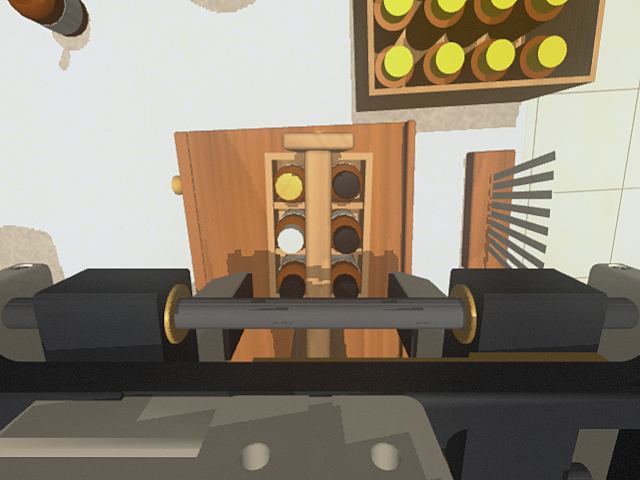

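The rail is at column ~318, vertical and centred between the fingers. Descend and grip.

```bash
python3 -m jog '[[0,0,20,0,0,0],[0,0,20,0,0,0],[0,0,15,0,0,0],[0,0,10,0,0,0],[0,0,0,0,0,0],[0,0,0,0,0,0]]' 30; python3 -m jog '[[0,0,0,0,0,0],[0,0,0,0,0,0],[0,0,0,0,0,0],[0,0,0,0,0,0],[0,0,0,0,0,0],[0,0,0,0,0,0],[0,0,0,0,0,0],[0,0,0,0,0,0]]' 0
```

```text
time: 10.2
tool_pos: [690.0, 112.6, 205.3]
tcp_rot: [3.139, -0.0, 1.512]
contact_force: [0.4, -0.3, 0.2]
grip_width: 28.8
finger_force: 0.0
time: 11.0
tool_pos: [689.5, 112.7, 204.6]
tcp_rot: [3.141, -0.0, 1.512]
contact_force: [-3.9, 0.3, 6.1]
grip_width: 16.0
finger_force: 30.0
```

```bash
python3 -m jog '[[0,0,-1,0,0,0],[0,0,-2,0,0,0],[0,0,-3,0,0,0],[0,0,-3,0,0,0],[0,0,-3,0,0,0],[0,0,-2,0,0,0],[0,0,-1,0,0,0],[0,0,0,0,0,0],[0,0,0,0,0,0],[0,0,0,0,0,0]]'; python3 - <<'E'
from h import *
np.set_printoptions(suppress=True,precision=3)
o=bot.get_obs();print(o["contact_force"],o["moment"],o["tool_pos"],o["tcp_rot"])
im=bot.capture("scene");cv2.imwrite("pics/s6.png",cv2.resize(im[190:340,240:410,::-1],None,fx=4,fy=4,interpolation=cv2.INTER_CUBIC))
E
```

```text
time: 12.0
tool_pos: [689.4, 112.6, 218.6]
tcp_rot: [-3.141, -0.0, 1.512]
contact_force: [0.3, -0.4, -6.1]
grip_width: 16.0
finger_force: 30.0
[ 0.345 -0.437 -6.052] [-0.118  0.058  0.028] [689.374 112.624 218.588] [-3.141 -0.     1.512]
```

View pics/s6.png

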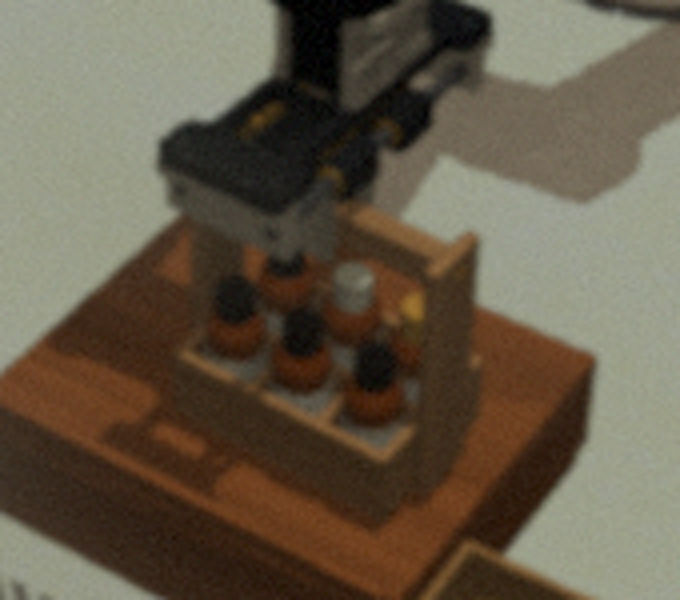

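The carrier is off the chest with all six bottles in their pockets; the far tray rim shows from crop (182,355) to (385,460). I'll check the tilt by projecting a level model.

```bash
cat >tilt.py <<'E'
from h import *
np.set_printoptions(suppress=True,precision=1)
def model(o,tilt,dp=0):
    g=o["tool_pos"]+[0,0,19]
    P=np.array([[48,70,45],[48,-70,45],[48,70,0],[48,-70,0],[8,79,158]],float)-[0,0,145]
    r=R.from_euler("xyz",[tilt,dp,o["tcp_rot"][2]-np.pi/2])
    return proj(cam("scene"),r.apply(P)+g)
E
python3 - <<'E'
from tilt import *
o=bot.get_obs()
for t in (-.06,0,.06): print(t,((model(o,t)-[240,190])*4).tolist().__repr__()[:200])
E
```

```text
-0.06 [[370.37046734910996, 464.4713457529674], [159.32316406579002, 343.22906485363956], [363.82493379828, 521.4048923903315], [158.11239702927583, 400.3442127974704], [448.65393431142115, 272.101631717121
0 [[380.3718552526509, 464.13380321044156], [167.99276104478076, 353.4960392531518], [377.7526466319846, 523.6973804717977], [170.36602898127035, 412.49766486788326], [448.0523284044209, 264.32794222992
0.06 [[390.08390897588265, 463.0913624077534], [177.00641657081815, 363.47041290297443], [391.47257625040993, 525.1257349171401], [182.97364986868206, 424.1981851885789], [446.95811324787087, 256.364157004
```

Slope matches the level model (110 px vs 110.6 predicted; 0.06 rad would change it by 11), so it's level. Lift the rest smoothly.

```bash
python3 -m jog '[[0,0,-3,0,0,0],[0,0,-6,0,0,0],[0,0,-9,0,0,0],[0,0,-11,0,0,0],[0,0,-12,0,0,0],[0,0,-12,0,0,0],[0,0,-11,0,0,0],[0,0,-9,0,0,0],[0,0,-7,0,0,0],[0,0,-4,0,0,0],[0,0,-2,0,0,0],[0,0,0,0,0,0]]'; python3 -m jog '[[0,0,0,0,0,0],[0,0,0,0,0,0],[0,0,0,0,0,0],[0,0,0,0,0,0],[0,0,0,0,0,0],[0,0,0,0,0,0],[0,0,0,0,0,0],[0,0,0,0,0,0],[0,0,0,0,0,0],[0,0,0,0,0,0]]'; python3 - <<'E'
from tilt import *
o=bot.get_obs()
im=bot.capture("scene");cv2.imwrite("pics/s7.png",cv2.resize(im[170:370,230:410,::-1],None,fx=3,fy=3,interpolation=cv2.INTER_CUBIC))
for t in (-.06,0,.06): print(t,(model(o,t)-[230,170])*3)
E
```

```text
time: 13.25
tool_pos: [689.4, 112.6, 304.6]
tcp_rot: [-3.141, -0.0, 1.512]
contact_force: [-0.0, 0.5, -6.7]
grip_width: 15.8
finger_force: 30.0
time: 14.25
tool_pos: [689.4, 112.6, 304.7]
tcp_rot: [3.142, -0.0, 1.512]
contact_force: [-0.7, -0.0, -5.7]
grip_width: 15.9
finger_force: 30.0
-0.06 [[311.4 316.9]
 [145.5 226.3]
 [306.1 364. ]
 [144.6 273.4]
 [373.3 160.6]]
0 [[319.3 316.2]
 [152.3 234.4]
 [317.1 365.3]
 [154.2 282.8]
 [372.8 154.2]]
0.06 [[326.9 314.9]
 [159.4 242.2]
 [327.9 365.9]
 [164.1 291.9]
 [372.  147.6]]
```

View pics/s7.png

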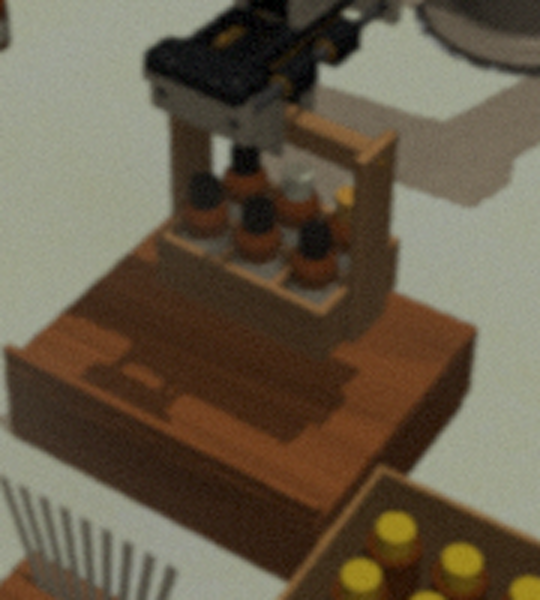

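The carrier hangs level, 100 mm above the chest. The rim runs from (165,235) to (328,315) against a level model of (152,234) to (319,316). All six bottles are in place and the drawer is shut, so I'm handing in.

```bash
python3 -c "
from plant import bot
print(bot.close_job())"
```

```text
the job is handed in; nothing more can be done
None
```

The job is handed in at about 14 s of the 48 s: the drawer is pushed home and stayed shut, and the carrier with all six bottles is held still and level 100 mm above the chest; the one blemish is that the drawer push peaked at 45 N on the fingertips after it reached its stop, instead of the advised 10 to 15 N.

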